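# Fetch the flat bar from behind, load the jig, tidy the stock tray

## Task

The flat steel bar lies at the back of the open stock tray, behind the tube offcut and the tape measure: without moving the bar yet, first set both of these aside on the black rubber mat, upright as they are. Then lay the bar on the brass bed of the jig, lengthwise and centred between the two end stops, and only after that put the tube and the tape measure back in the tray, each in the very spot and direction it had at the start; never tip the tape measure over, and leave the welding magnet and the clamp alone.

Things in the scene. Friction and masses are not known exactly. Their poses are not given: they have to be found in the camera images.
- stock_tray: Fixed bright sheet-metal tray, open in front. Origin under its floor; floor top z = 0.005, from x = -0.075 (front) to +0.10 (back lip, top z = 0.015), y = -0.135 to +0.135 (side lips, top z = 0.020), all lips 4 mm thick. Yellow ticks at the front mark two stands, centred near x = -0.014, y = +0.055 and -0.055: tube on one, tape measure on the other, each lengthwise along y.
- flat_bar: Dark grey flat steel bar, 32 (x) x 110 (y) x 8 mm (z), 0.15 to 0.3 kg, origin at the centre of its underside. It lies on the tray floor behind the tube and the tape measure, lengthwise along the tray's y, its centre near x = +0.037 in the tray's frame; only some 5 to 15 mm separate it from the things in front.
- tube: Brown square steel tube offcut lying flat, 40 (x) x 120 (y, its length) x 40 mm (z), 0.2 to 0.4 kg, origin at the centre of its underside. Grip it across x; in the tray the back finger must stay above the 8 mm high bar (fingertips at least 12 mm above the tray floor).
- tape_measure: Yellow tape measure with a round black badge, standing on its base: 33 (x) x 72 (y) x 66 mm (z; a small button reaches 73), 0.15 to 0.3 kg, origin at the centre of its underside; the body spans y = -0.030 to +0.036. Grip it across x, in the tray above the bar as for the tube.
- mat: Fixed black ribbed rubber mat for things set aside, 200 (x) x 150 (y) x 4 mm; origin at the centre of its underside. It lies to the left or the right of the tray, the jig on the other side.
- jig: Fixed jig: blue base plate 100 (x) x 160 (y) x 8 mm; on it a brass bed 40 mm wide (x), 150 mm long (y), top at z = 0.022. Dark end stops 6 mm high stand on the bed, inner faces at y = -0.065 and +0.065, so the bar has 10 mm to spare at each end. Origin at the centre of the underside; the bar goes lengthwise along y, centred over the origin.
- magnet: Bystander: red welding magnet lying flat, 60 x 120 x 18 mm, origin at the centre of its underside. Leave alone.
- clamp: Bystander: small dark blue C-clamp lying flat, 155 x 63 x 20 mm, origin at the centre of its underside. Leave alone.
Mind the look-alikes: they are no part of the job. Of the things that look like the tape_measure, the smaller one is meant.

How it is judged (in metres and radians):
On the way, in this order (a step that is already met when the one before it is completed fails the run):
1. the tube and the tape measure both stand released on the mat, the bar still in its place in the tray (x of tube in the frame of mat between -0.1 and 0.1 m and y of tube in the frame of mat between -0.075 and 0.075 m and z of tube in the frame of mat between -0.001 and 0.009 m and angle between each of tube, tape_measure's own z axis and vertical below 0.15 rad and contact force between the fingers and tube below 0.05 N and linear speed of each of tube, tape_measure below 0.02 m/s and x of tape_measure in the frame of mat between -0.1 and 0.1 m and y of tape_measure in the frame of mat between -0.075 and 0.075 m and z of tape_measure in the frame of mat between -0.001 and 0.009 m and contact force between the fingers and tape_measure below 0.05 N and distance of flat_bar from where it was at the start of the episode below 0.025 m), for 0.2 s.
2. the bar lies on the bed of the jig, released, while the tube and the tape measure are still on the mat (x of flat_bar in the frame of jig between -0.01 and 0.01 m and y of flat_bar in the frame of jig between -0.01 and 0.01 m and z of flat_bar in the frame of jig between 0.019 and 0.025 m and angle between the y axis of flat_bar and the y axis of jig, either way round below 0.15 rad and angle between flat_bar's own z axis and vertical below 0.06 rad and contact force between the fingers and flat_bar below 0.05 N and linear speed of each of flat_bar, tube, tape_measure below 0.02 m/s and x of tube in the frame of mat between -0.1 and 0.1 m and y of tube in the frame of mat between -0.075 and 0.075 m and z of tube in the frame of mat between -0.001 and 0.009 m and angle between each of tube, tape_measure's own z axis and vertical below 0.15 rad and contact force between the fingers and tube below 0.05 N and x of tape_measure in the frame of mat between -0.1 and 0.1 m and y of tape_measure in the frame of mat between -0.075 and 0.075 m and z of tape_measure in the frame of mat between -0.001 and 0.009 m and contact force between the fingers and tape_measure below 0.05 N), for 0.2 s.
At the end, for the whole second after the job is handed in: The bar lies flat on the jig's bed between the end stops, centred within 10 mm each way and lengthwise within 0.15 rad. The tube and the tape measure are upright in the tray, each within 12 mm of where it stood at the start and lengthwise with the tray within 0.2 rad. All are released and at rest (x of flat_bar in the frame of jig between -0.01 and 0.01 m and y of flat_bar in the frame of jig between -0.01 and 0.01 m and z of flat_bar in the frame of jig between 0.019 and 0.025 m and angle between the y axis of flat_bar and the y axis of jig, either way round below 0.15 rad and angle between each of flat_bar, tube, tape_measure's own z axis and vertical below 0.06 rad and contact force between the fingers and flat_bar below 0.05 N and linear speed of each of flat_bar, tube, tape_measure below 0.02 m/s and distance of each of tube, tape_measure from where it was at the start of the episode below 0.012 m and angle between the y axis of each of tube, tape_measure and the y axis of stock_tray, either way round below 0.2 rad and contact force between the fingers and tube below 0.05 N and contact force between the fingers and tape_measure below 0.05 N); the robot touches nothing.
It fails at once if the tape measure is tipped over (angle between tape_measure's own z axis and vertical above 0.7 rad).
It fails at once if the welding magnet is disturbed (moved more than 20 mm) (distance of magnet from where it was at the start of the episode above 0.02 m).
It fails at once if the clamp is disturbed (moved more than 20 mm) (distance of clamp from where it was at the start of the episode above 0.02 m).
It also fails if it takes over 136 s, if anything falls off the work surface, if the arm or the gripper's body presses on something with over 40 N, if the wrist force passes 120 N, or if a joint passes its speed limit or range.

## Robot

A 6-joint arm with a two-finger parallel gripper is mounted at the origin on a cart in front of the work surface, level with it; the furniture and walls round the work are solid. World frame = base frame: x ahead of the robot, y to its left, z up, the work surface at z = 0. Lengths are in mm, angles in rad, forces in N, time in s.
With the tool pointing down it reaches from about 275 to 750 mm from the base axis. Payload 10.2 kg.
Tool frame: the origin (TCP) lies between the finger pads; the fingertips stand 17 mm ahead of it and the grasp point (between the pads) lies 2 mm behind it; z points along the fingers, y is the line along which they close (so a half turn about z gives the same grasp; the last joint's range is limited). The gripper opens to 85 mm and grips with 20 to 120 N. Pads are 22 mm wide; open, the fingers measure 114 mm over their backs; the gripper's body (76 mm by 85 mm) begins 54 mm behind the grasp point. The pads swing forward as they close: fully open they stand 13 mm farther back than shut.
Start: joints at [-1.511, 0.313, 1.498, -0, 1.331, -0.223], TCP at [146.486, -504.156, 248.294] pointing down, gripper open.
Joint ranges: [-2.94, 2.94], [-0.97, 2.17], [0.19, 2.56], [-1.23, 4.37], [0.02, 3.11], [-2.88, 2.88]. Speed limits (rad/s): [2.39, 2.39, 3.01, 3.14, 3.14, 3.14].

## Interface

Orientations are given as a unit quaternion [w, x, y, z].
In Python, from rig import * gives the robot as it stands.
- The arm moves only by the tool step_arm, never from a script. Its argument "commands" is text: rows parted by semicolons, each of 7 numbers parted by spaces: the opening, from 0 (shut) to 1 (fully open), then the shift along the tool's x, y, z in cm, then the turn, a rotation vector about the tool's x, y, z in rad. In form: hand x y z rx ry rz; .... A call has 1 to 20 rows; each row is the pose to reach, as a shift and turn from the pose commanded when the call began, along the tool's axes at that moment; what a row does not reach only later rows make up. A row lasts 1/12 s, in which the tool goes at most 41.7 mm and 7.16 degrees, less where a joint would pass 70% of its speed; a pose out of reach is approached as far as the arm can. A call with a gripper value outside its range is refused whole. The fingers move at their own pace and stop on an object; "newtons" is the grip in N (left out, the last holds). Time passes only in rows, so rows that repeat a pose let the fingers close. It gives the time, the measured TCP pose, the force, the opening and the grip force at its end, in the units of the state.
- sense(): the state, without advancing time (a new reading comes with each control period).
- capture(name): name is "side" or "top"; returns the picture (420x560x3 uint8, red, green, blue); there is no depth.
- camera_model(name): a dict with "mtx" (3x3 intrinsics, pixels), "k1" (the pictures are not rectified: a ray, as slopes to the right and down, at radius r is drawn at 1 + k1 r^2 times it, then the intrinsics apply), "eye" and "rotation" of the camera in the world. Camera axes: x right, y down, z forward; pixel columns grow to the right and rows downward; lengths in mm; the calibration is good to about 2 mm. A picture is of the moment at which its call begins. camera_model takes no time and is no camera call.
- finish_job(): hands the job in; it is judged then, once.
Trained networks look in the newest picture that a camera, given by its name, has taken for a name from the list of things; names that differ only in an ending like _2 or _b are one class to them, and where a whole thing is asked for, a point or a joint stands for the part that bears it (a point fixed in the world has none). Each returns a list of dicts, best first, with "score" (0 to 1); they miss things now and then, are a little off and sometimes report something else, mostly with a low value. They report only what shows in the picture. A call takes as long as a camera call. They do not tell look-alikes from the thing itself.
- search_frame(camera, label): "rect" ([centre column, centre row, width, height] in pixels, round what is visible of it).
- trace(camera, label): "mask" (420x560 bool, what is visible of it) and "rect" ([centre column, centre row, width, height] in pixels, round what is visible of it).
- spot_point(camera, label): "xy" ([column, row] in pixels: a listed point, or the origin of a listed thing).
The state is a dict: "time_s": time; "joints": joint angles; "dq": joint speeds; "tau": joint torques, N m; "eef_pos": TCP position; "ee_rot": TCP orientation; "force": force on the tool from outside, world axes, zero at the start; "wrist_torque": the same for the moment, N m; "grip_width": opening from 0.0 (shut) to 1.0 (fully open); "grip_force": force on a finger pad.
Only numpy, scipy, OpenCV 4.12 (cv2) and the standard library are available. Lean on these libraries where they do the work, as an engineer would, in place of code of your own. Each camera call takes 0.05 s, during which the arm holds its last target. There are 200 camera calls.

## Working session

There is one attempt and no reset: what is moved stays moved. The work goes in short steps, Python scripts to look and compute and a tool call to move; the robot and the scene stay as the last step left them, time stands still between calls to the robot, and variables do not carry over. Pictures are saved under pics/ and viewed, at most 14 in all, crops included, and the job is handed in when it is done.

Besides the shell and the picture viewer there is one more tool, called after "Request:" in YAML: its name, and indented under it one key for each argument. step_arm: Moves the arm, as the interface text tells. Its arguments: {"type":"object","properties":{"commands":{"type":"string"},"newtons":{"type":"number"}},"required":["commands"]}

```bash
mkdir -p pics; ls; python3 - <<'E'
from rig import *
import cv2
for n in ("top","side"):
    cv2.imwrite(f"pics/{n}0.png",capture(n)[:,:,::-1])
    m=camera_model(n);print(n,m)
s=sense();print(s)
for n in ("top","side"):
    for l in ("stock_tray","flat_bar","tube","tape_measure","mat","jig","magnet","clamp"):
        print(n,l,[(round(d["score"],2),[round(float(v)) for v in d["rect"]]) for d in search_frame(n,l)][:4])
E
```

```text
pics
top {'mtx': array([[411.45627348,   0.        , 281.22254196],
       [  0.        , 411.45627348, 206.7957852 ],
       [  0.        ,   0.        ,   1.        ]]), 'k1': -0.00550973105770522, 'eye': array([ 405.59588319,  -64.14210276, 1433.73100821]), 'rotation': array([-0.02156166,  0.71002922, -0.70328663,  0.02795574])}
side {'mtx': array([[517.32056128,   0.        , 272.78786149],
       [  0.        , 517.32056128, 210.92117541],
       [  0.        ,   0.        ,   1.        ]]), 'k1': -0.17787918366754094, 'eye': array([   23.81194483, -1206.89155965,   865.9300569 ]), 'rotation': array([-0.46526084,  0.86173799, -0.17831587,  0.09562127])}
{'time_s': 0.1, 'joints': array([-1.51138516e+00,  3.13414515e-01,  1.49834940e+00,  8.53492187e-06,
        1.33103571e+00, -2.23396214e-01]), 'dq': array([-3.89572515e-05, -1.81127898e-03, -2.13515455e-03, -3.90017451e-05,
        2.81300683e-04,  9.67681689e-04]), 'tau': array([ 3.24509136e-03, -4.12894893e+01, -2.60139585e+01, -1.01889891e-04,
        3.00638567e-03,  2.21890453e-06]), 'eef_pos': array([ 146.48180579, -503.92
[... 377 characters left out ...]
be [(0.71, [243, 188, 39, 19]), (0.34, [170, 211, 49, 28])]
top tape_measure [(0.96, [412, 212, 23, 30]), (0.71, [277, 192, 20, 22])]
top mat [(0.77, [354, 209, 49, 69])]
top jig [(0.98, [170, 210, 48, 31])]
top magnet [(0.66, [284, 247, 36, 20])]
top clamp [(0.88, [232, 248, 19, 46])]
side stock_tray [(0.78, [284, 208, 86, 58]), (0.68, [214, 205, 40, 18])]
side flat_bar [(0.62, [291, 204, 17, 18])]
side tube [(0.63, [270, 194, 23, 30])]
side tape_measure [(0.69, [337, 320, 17, 49]), (0.66, [283, 210, 20, 29])]
side mat [(0.79, [310, 280, 87, 53])]
side jig [(0.56, [229, 168, 38, 30])]
side magnet [(0.7, [223, 240, 34, 29]), (0.34, [311, 281, 92, 54])]
side clamp [(0.62, [214, 206, 42, 20])]
```

```bash
python3 - <<'E'
import cv2,numpy as np
a=cv2.imread("pics/top0.png")[130:310,130:440]; b=cv2.imread("pics/side0.png")[140:370,160:420]
cv2.imwrite("pics/t1.png",cv2.resize(a,None,fx=2.58,fy=2.58,interpolation=3))
cv2.imwrite("pics/s1.png",cv2.resize(b,None,fx=2.6,fy=2.6,interpolation=3))
E
```

```text
(no output)
```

View pics/t1.png

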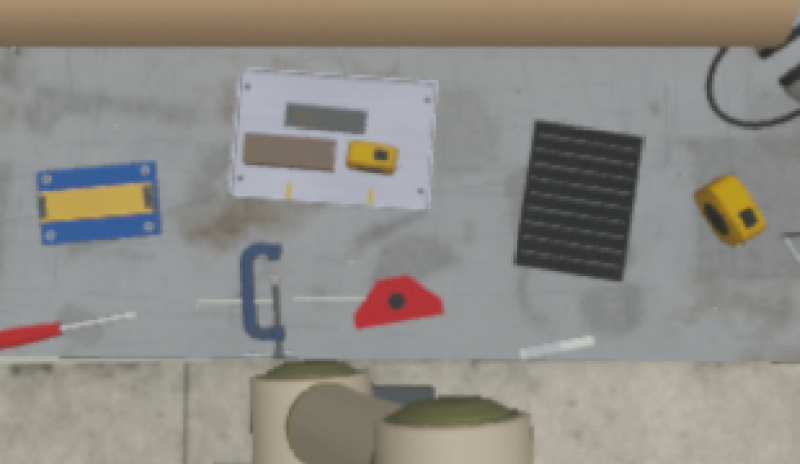

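View pics/s1.png

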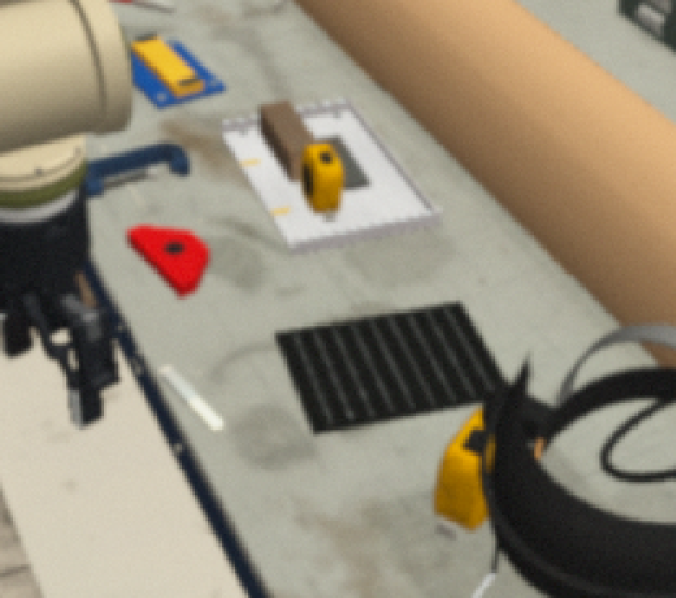

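Top view, full-frame pixels. These could be taken for the tape measure: the yellow one in the tray (274,190) and the larger yellow one right of the mat (413,211). The smaller one, in the tray, is meant. The tube (242,189) is the only brown square piece; the brass jig bed (168,209) isn't it. The dark bar is at (256,176), the mat at (354,208) and the jig at (168,209). Next I'll fit poses from the masks and check my choice in a close crop.

```bash
cat > h.py <<'E'
from rig import *
import cv2,numpy as np
from scipy.spatial.transform import Rotation as R
from scipy.optimize import minimize
def rot(q): return R.from_quat([q[1],q[2],q[3],q[0]]).as_matrix()
def proj(n,P):
    m=camera_model(n); c=(np.atleast_2d(P)-m["eye"])@rot(m["rotation"])
    s=c[:,:2]/c[:,2:]; s=s*(1+m["k1"]*(s**2).sum(1,keepdims=True))
    return s@m["mtx"][:2,:2].T+m["mtx"][:2,2]
def ray(n,px,z):
    m=camera_model(n); d=(np.array(px,float)-m["mtx"][:2,2])/m["mtx"][0,0]; s=d.copy()
    for _ in range(20): s=d/(1+m["k1"]*(s@s))
    v=rot(m["rotation"])@np.r_[s,1]; return m["eye"]+v*(z-m["eye"][2])/v[2]
# box bounds in own frame x0,x1,y0,y1,z0,z1 
BOX=dict(stock_tray=(-75,104,-139,139,0,10),flat_bar=(-16,16,-55,55,0,8),tube=(-20,20,-60,60,0,40),
 tape_measure=(-16.5,16.5,-30,36,0,66),mat=(-100,100,-75,75,0,4),jig=(-50,50,-80,80,0,8))
def corners(l,p,z0=0):
    x0,x1,y0,y1,a,b=BOX[l]; c,s=np.cos(p[2]),np.sin(p[2])
    return np.array([[p[0]+c*x-s*y,p[1]+s*x+c*y,z+z0] for x in(x0,x1) for y in(y0,y1) for z in(a,b)])
def poly(n,l,p,z0):
    return cv2.convexHull(proj(n,corners(l,p,z0)).astype(np.float32))
def fit(n,l,z0,p0,mask):
    K=8
    def cost(p):
        im=np.zeros((420*4,560*4),np.uint8)
        q=(poly(n,l,p,z0)+.5)*4-.5
        cv2.fillConvexPoly(im,np.round(q*16).astype(np.int32),255,cv2.LINE_AA,4)
        return np.abs(cv2.resize(im,(560,420),interpolation=cv2.INTER_AREA)/255.-mask).sum()/mask.sum()
    best=None
    for a in (-.15,0,.15):
        r=minimize(cost,[p0[0],p0[1],p0[2]+a],method="Nelder-Mead",options=dict(initial_simplex=np.array([p0,np.add(p0,[12,0,.0]),np.add(p0,[0,12,0]),np.add(p0,[0,0,.1])])+[0,0,a],xatol=.02,fatol=1e-5))
        if best is None or r.fun<best.fun: best=r
    return best
E
cat > m.py <<'E'
from h import *
im=capture("top"); vis=im[:,:,::-1].copy(); vis=cv2.resize(vis,None,fx=4,fy=4,interpolation=3)
for l,z0,yaw in (("stock_tray",0,-.06),("flat_bar",5,-.06),("tube",5,-.06),("tape_measure",5,-.06),("mat",0,-.1),("jig",0,.07)):
    D=trace("top",l)
    if l=="tape_measure": D=[d for d in D if abs(d["rect"][0]-275)<20]
    d=D[0]; b=ray("top",d["rect"][:2],z0+BOX[l][5]/2)
    r=fit("top",l,z0,[b[0],b[1],yaw],d["mask"].astype(float))
    print(l,round(d["score"],2),np.round(r.x,3),round(r.fun,3))
    cv2.polylines(vis,[np.round((poly("top",l,r.x,z0)+.5)*4-.5).astype(np.int32)],True,(0,0,255),1)
cv2.imwrite("pics/fit.png",vis[560:860,540:1340][:, :800]); cv2.imwrite("pics/fit2.png",cv2.resize(vis[600:860,840:1240],None,fx=2,fy=2))
E
python3 m.py
```

```text
stock_tray 0.95 [ 5.73943e+02  1.50200e+00 -5.60000e-02] 0.339
flat_bar 0.59 [ 6.1547e+02  1.3050e+01 -1.2500e-01] 0.235
tube 0.93 [ 5.67131e+02  5.96000e+01 -7.00000e-02] 0.1
tape_measure 0.49 [ 5.58468e+02 -5.63010e+01 -1.72000e-01] 0.132
mat 0.63 [ 5.07917e+02 -3.30727e+02 -1.49000e-01] 0.036
jig 0.15 [ 5.91213e+02  5.11090e+01 -2.30000e-02] 1.885
```

View pics/fit2.png

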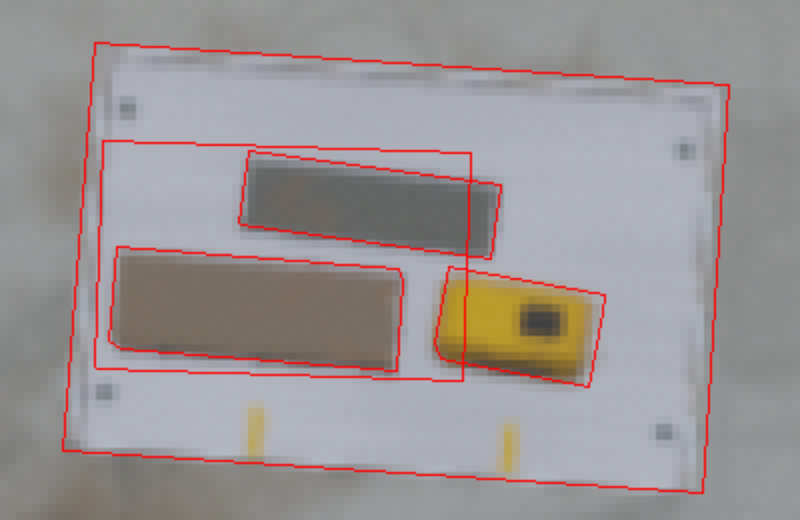

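```bash
cat > m2.py <<'E'
from h import *
import sys
def alpha(n,im,l,p,z0,bg,grow=4,full=None):
    """soft mask: colour distance from bg, limited to a dilated model silhouette"""
    d=np.linalg.norm(im.astype(float)-bg,axis=2)
    roi=np.zeros(im.shape[:2],np.uint8); cv2.fillConvexPoly(roi,np.round(poly(n,l,p,z0)).astype(np.int32),1)
    inner=d[cv2.erode(roi,np.ones((3,3)))>0]; f=full or np.percentile(inner,40)
    return np.clip((d-6)/(f-6),0,1)*(cv2.dilate(roi,np.ones((2*grow+1,)*2))>0)
if __name__=="__main__":
    im=capture("top")
    bg=np.median(im[194:201,248:282].reshape(-1,3),0) # tray front strip
    bg2=np.median(im[165:170,240:280].reshape(-1,3),0); print(bg,bg2)
    for l,p,z0,g in (("flat_bar",[613,14,-.08],5,3),("tube",[567,59.6,-.07],5,2),("tape_measure",[560,-56,-.1],5,2)):
        a=alpha("top",im,l,p,z0,bg2,g); r=fit("top",l,z0,p,a); print(l,np.round(r.x,3),round(r.fun,3))
    D=[d for d in search_frame("top","jig")][:1]; print(D)
    p=list(ray("top",[168.5,209.5],4)[:2])+[.07]
    blue=np.clip((im[...,2].astype(float)-im[...,0]-15)/60,0,1); yel=np.clip((im[...,0].astype(float)-im[...,2]-15)/60,0,1)
    a=np.maximum(blue,yel); a[:, :140]=0; a[:,200:]=0; a[:190]=0; a[235:]=0
    k=a>.3; a[cv2.morphologyEx(k.astype(np.uint8),cv2.MORPH_CLOSE,np.ones((5,5)))>0]=np.maximum(a,k)[cv2.morphologyEx(k.astype(np.uint8),cv2.MORPH_CLOSE,np.ones((5,5)))>0]
    r=fit("top","jig",0,p,a); print("jig",np.round(r.x,3),round(r.fun,3))
    for l in("magnet","clamp"): print(l,ray("top",search_frame("top",l)[0]["rect"][:2],10))
    # roll front edge
    v=[np.argmax(np.abs(np.diff(im[:190,c].astype(int).sum(1)))[130:165])+130 for c in (200,300)]; print("edge rows",v,ray("top",[250,v[0]],100))
    # tape check: side view
    im2=capture("side")
    vis=cv2.resize(im[:,:,::-1],None,fx=4,fy=4,interpolation=3)
E
python3 m2.py
```

```text
[170.  172.5 182. ] [172. 175. 185.]
flat_bar [ 6.14014e+02  1.33370e+01 -1.03000e-01] 0.191
tube [ 5.65539e+02  5.95840e+01 -7.30000e-02] 0.095
tape_measure [ 5.57134e+02 -5.31570e+01 -1.36000e-01] 0.166
[{'rect': [170.8, 208.4, 50.5, 32.5], 'score': 0.82}]
jig [4.97399e+02 3.17248e+02 1.04000e-01] 0.127
magnet [364.74993466 -91.22157394  10.        ]
clamp [367.24171093  88.85997263  10.        ]
edge rows [np.int64(147), np.int64(147)] [694.88855844  28.47955023 100.        ]
```

The crop shows the small tape measure (520,325), tube (255,305) and bar (370,205) in the tray, with fits matching to within a pixel. So the choice stands. Now I'll work out the first reach.

```bash
cat > go.py <<'E'
from h import *
import sys
# usage: go.py x y z heading_of_tool_y  [x y z h ...] -> rows from the present pose
s=sense(); R0=rot(s["ee_rot"]); p0=s["eef_pos"]
print("t",round(s["time_s"],2),np.round(p0,1),"h",round(np.arctan2(R0[1,1],R0[0,1]),3),"w",round(s["grip_width"],3),"F",round(s["grip_force"],1),"j6",round(s["joints"][5],2))
v=list(map(float,sys.argv[1:]))
for i in range(0,len(v),4):
    x,y,z,h=v[i:i+4]
    c,sn=np.cos(h),np.sin(h); T=np.array([[-sn,c,0],[c,sn,0],[0,0,-1.]])
    # columns: tool x,y,z in the world; y=(c,sn,0), z=(0,0,-1), x=y×z
    T=np.column_stack([np.cross([c,sn,0],[0,0,-1]),[c,sn,0],[0,0,-1]])
    print(np.round(R0.T@(np.array([x,y,z])-p0)/10,2),np.round(R.from_matrix(R0.T@T).as_rotvec(),3))
E
python3 go.py 565.5 59.6 150 -.07
```

```text
t 1.5 [ 146.5 -504.2  248.3] h -1.288 w 1.004 F 0.0 j6 -0.22
[ 55.97 -42.44   9.83] [-0.    -0.    -1.218]
```

Request:
step_arm:
  commands: "1 14 -10.6 0 0 0 -0.3; 1 28 -21.2 2 0 0 -0.6;1 42 -31.8 6 0 0 -0.9;1 55.97 -42.44 9.8 0 0 -1.218;1 55.97 -42.44 9.8 0 0 -1.218;1 55.97 -42.44 9.8 0 0 -1.218;1 55.97 -42.44 9.8 0 0 -1.218;1 55.97 -42.44 9.8 0 0 -1.218;1 55.97 -42.44 9.8 0 0 -1.218;1 55.97 -42.44 9.8 0 0 -1.218;1 55.97 -42.44 9.8 0 0 -1.218;1 55.97 -42.44 9.8 0 0 -1.218;1 55.97 -42.44 9.8 0 0 -1.218;1 55.97 -42.44 9.8 0 0 -1.218;1 55.97 -42.44 9.8 0 0 -1.218;1 55.97 -42.44 9.8 0 0 -1.218;1 55.97 -42.44 9.8 0 0 -1.218;1 55.97 -42.44 9.8 0 0 -1.218;1 55.97 -42.44 9.8 0 0 -1.218;1 55.97 -42.44 9.8 0 0 -1.218"
  newtons: 40

```text
time_s: 3.17
eef_pos: [565.2, 59.3, 150.2]
ee_rot: [-0.0, 0.731, 0.682, -0.0]
force: [0.9, -1.0, -0.4]
grip_width: 0.998
grip_force: 0.0
```

```bash
python3 go.py 565.5 59.6 150 -.07 565.5 59.6 60 -.07 565.5 59.6 34 -.07; python3 -c "
from h import *
s=capture('side')[:,:,::-1]; p=proj('side',[[565,60,20],[560,-56,35]]);print(p)
cv2.imwrite('pics/s2.png',cv2.resize(s[110:260,200:400],None,fx=4,fy=4,interpolation=3))"
```

```text
t 3.17 [565.2  59.3 150.2] h -0.07 w 0.998 F 0.0 j6 -0.03
[0.03 0.03 0.02] [-0.001  0.     0.   ]
[0.04 0.03 9.02] [-0.001  0.     0.   ]
[ 0.04  0.03 11.62] [-0.001  0.     0.   ]
[[271.42997274 195.287831  ]
 [285.44591751 210.27842456]]
```

View pics/s2.png

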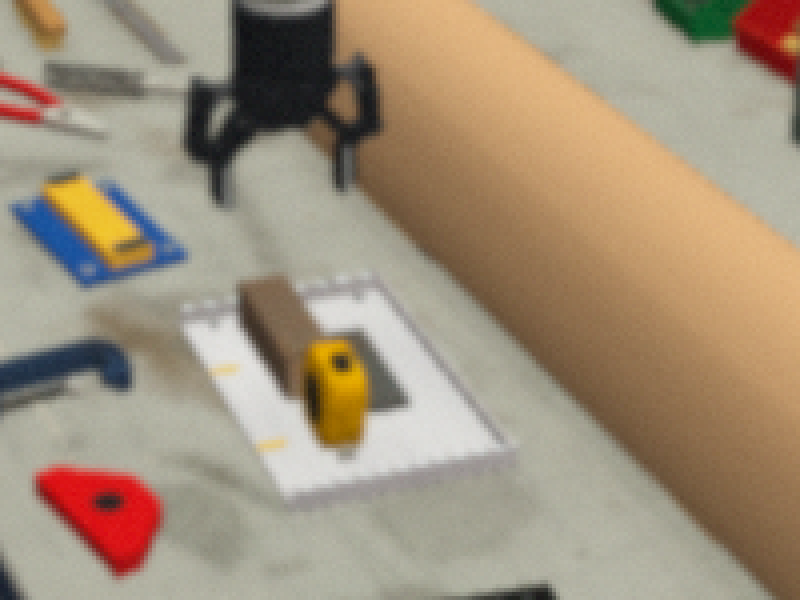

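The side view shows the open gripper above the tray, spread along x. My projected tube and tape centres fall on the tube (286,341) and tape (342,401). Descending.

Request:
step_arm:
  commands: "1 0 0 3 0 0 0;1 0 0 6 0 0 0;1 0 0 8 0 0 0;1 0 0 9.5 0 0 0;1 0 0 10.5 0 0 0;1 0 0 11.2 0 0 0;1 0 0 11.6 0 0 0;1 0 0 11.6 0 0 0;0.3 0 0 11.6 0 0 0;0.3 0 0 11.6 0 0 0;0.3 0 0 11.6 0 0 0;0.3 0 0 11.6 0 0 0;0.3 0 0 11.6 0 0 0;0.3 0 0 11.6 0 0 0;0.3 0 0 11.6 0 0 0;0.3 0 0 11.6 0 0 0;0.3 0 0 11.6 0 0 0;0.3 0 0 11.6 0 0 0"
  newtons: 40

```text
time_s: 4.72
eef_pos: [565.9, 59.6, 35.0]
ee_rot: [0.0, 0.731, 0.682, 0.0]
force: [-0.9, 0.9, 5.7]
grip_width: 0.459
grip_force: 41.8
```

Request:
step_arm:
  commands: "0.3 0 0 -0.5 0 0 0;0.3 0 0 -1.5 0 0 0;0.3 0 0 -3 0 0 0;0.3 0 0 -5 0 0 0;0.3 0 0 -7.5 0 0 0;0.3 0 0 -10 0 0 0;0.3 0 0 -12 0 0 0;0.3 0 0 -13 0 0 0;0.3 0 0 -13 0 0 0;0.3 0 0 -13 0 0 0"
  newtons: 60

```text
time_s: 5.55
eef_pos: [565.2, 59.6, 163.8]
ee_rot: [-0.0, 0.731, 0.682, -0.0]
force: [0.8, -0.0, -3.3]
grip_width: 0.456
grip_force: 61.5
```

```bash
python3 go.py 557 -338 165 -.15 ; python3 -c "
from h import *
s=capture('side')[:,:,::-1]
print(sense()['force'])
cv2.imwrite('pics/s3.png',cv2.resize(s[110:260,200:400],None,fx=4,fy=4,interpolation=3))"
```

```text
t 5.55 [565.2  59.6 163.8] h -0.07 w 0.456 F 61.5 j6 -0.03
[-39.72   1.96  -0.12] [-0.001  0.     0.08 ]
[ 0.37276302  0.18753777 -2.39196051]
```

View pics/s3.png

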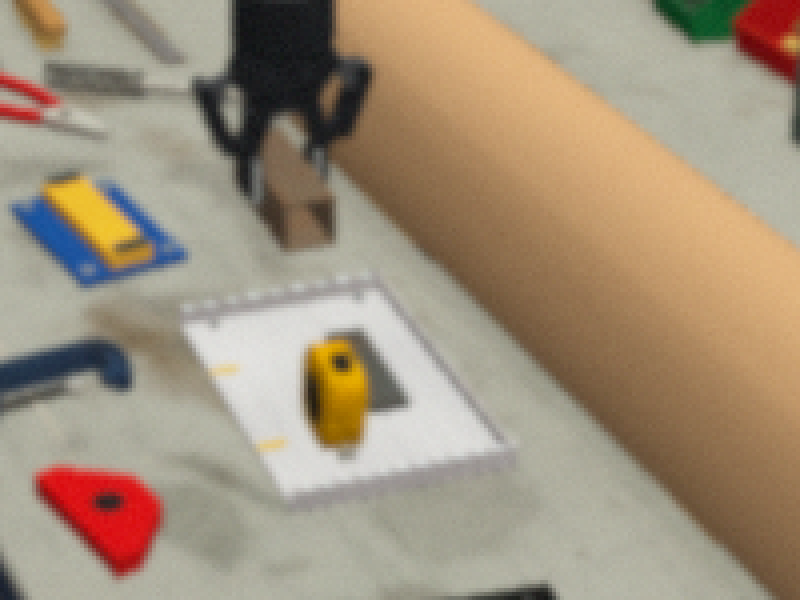

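The tube hangs level in the gripper (295,190) and clears the tape. Carrying it to the mat.

Request:
step_arm:
  commands: "0.3 -1 0 0 0 0 0;0.3 -3 0 0 0 0 0.01;0.3 -6 0.2 0 0 0 0.02;0.3 -9 0.5 0 0 0 0.03;0.3 -12 0.7 0 0 0 0.04;0.3 -15 0.8 0 0 0 0.05;0.3 -18 0.9 0 0 0 0.06;0.3 -21 1 0 0 0 0.07;0.3 -24 1.2 0 0 0 0.08;0.3 -27 1.3 0 0 0 0.08;0.3 -30 1.5 0 0 0 0.08;0.3 -33 1.7 0 0 0 0.08;0.3 -36 1.8 0 0 0 0.08;0.3 -38 1.9 0 0 0 0.08;0.3 -39.2 1.96 0 0 0 0.08;0.3 -39.7 1.96 0 0 0 0.08;0.3 -39.7 1.96 0 0 0 0.08;0.3 -39.7 1.96 0 0 0 0.08;0.3 -39.7 1.96 0 0 0 0.08"

```text
time_s: 7.18
eef_pos: [557.5, -336.6, 164.2]
ee_rot: [-0.0, 0.758, 0.653, 0.0]
force: [0.1, 0.5, -1.9]
grip_width: 0.459
grip_force: 61.5
```

```bash
python3 go.py 557 -338 34 -.15
```

```text
t 7.18 [ 557.5 -336.6  164.2] h -0.149 w 0.459 F 61.5 j6 -0.57
[-0.15 -0.03 13.02] [-0.    -0.     0.001]
```

Request:
step_arm:
  commands: "0.3 0 0 3 0 0 0;0.3 0 0 6 0 0 0;0.3 0 0 9 0 0 0;0.3 0 0 11 0 0 0;0.3 0 0 12 0 0 0;0.3 0 0 12.5 0 0 0;0.3 0 0 12.8 0 0 0;0.3 0 0 13 0 0 0;0.3 0 0 13.05 0 0 0;0.3 0 0 13.05 0 0 0;0.3 0 0 13.05 0 0 0"

```text
time_s: 8.1
eef_pos: [557.6, -338.1, 34.7]
ee_rot: [0.001, 0.758, 0.652, 0.0]
force: [1.1, 0.0, -1.8]
grip_width: 0.454
grip_force: 61.6
```

Request:
step_arm:
  commands: "0.3 0 0 0.08 0 0 0;0.3 0 0 0.15 0 0 0;0.3 0 0 0.15 0 0 0;0.3 0 0 0.15 0 0 0"

```text
time_s: 8.43
eef_pos: [557.7, -338.1, 34.1]
ee_rot: [0.001, 0.758, 0.652, 0.0]
force: [-2.7, 2.1, 8.6]
grip_width: 0.456
grip_force: 62.9
```

Contact. Releasing and retreating.

Request:
step_arm:
  commands: "0.6 0 0 0 0 0 0;1 0 0 0 0 0 0;1 0 0 0 0 0 0;1 0 0 0 0 0 0;1 0 0 0 0 0 0;1 0 0 0 0 0 0;1 0 0 -2 0 0 0;1 0 0 -5 0 0 0;1 0 0 -9 0 0 0;1 0 0 -12 0 0 0;1 0 0 -13 0 0 0;1 0 0 -13 0 0 0"

```text
time_s: 9.43
eef_pos: [558.1, -338.5, 165.3]
ee_rot: [0.003, 0.758, 0.652, 0.0]
force: [-0.0, 0.2, -0.5]
grip_width: 1.001
grip_force: 0.0
```

```bash
python3 go.py 558 -56 150 -.1 
python3 - <<'E'
from m2 import *
im=capture("top")
bg2=np.median(im[165:170,240:280].reshape(-1,3),0)
for l,p,z0,g in (("flat_bar",[613,14,-.08],5,3),("tape_measure",[560,-56,-.1],5,2)):
    a=alpha("top",im,l,p,z0,bg2,g); r=fit("top",l,z0,p,a); print(l,np.round(r.x,3),round(r.fun,3))
    for d in trace("top",l):
        print(l,d["score"],d["rect"])
        if abs(d["rect"][0]-265)<30:
            r=fit("top",l,z0,p,d["mask"].astype(float)); print(np.round(r.x,3),round(r.fun,3))
for d in trace("side","tape_measure"):
    if d["rect"][1]<260:
        r=fit("side","tape_measure",5,[560,-56,-.1],d["mask"].astype(float)); print("side",np.round(r.x,3),round(r.fun,3))
E
```

```text
t 9.43 [ 558.1 -338.5  165.3] h -0.15 w 1.001 F 0.0 j6 -0.57
[27.94 -4.24  1.43] [ 0.005  0.003 -0.05 ]
flat_bar [ 6.13986e+02  1.29170e+01 -1.01000e-01] 0.144
flat_bar 0.67 [257.5, 176.1, 33.6, 10.7]
[ 6.14766e+02  1.19740e+01 -7.70000e-02] 0.233
flat_bar 0.29 [287.4, 245.1, 29.9, 20.0]
[634.533  44.547  -1.072] 2.013
tape_measure [ 5.5731e+02 -5.3770e+01 -1.3200e-01] 0.166
tape_measure 0.69 [276.4, 191.3, 18.3, 23.0]
[ 5.57431e+02 -5.37290e+01 -2.15000e-01] 0.139
tape_measure 0.5 [287.1, 246.5, 25.0, 21.3]
[379.284 -91.537   2.742] 0.333
tape_measure 0.2 [229.9, 229.9, 16.5, 15.8]
side [ 5.5415e+02 -5.2531e+01 -1.7000e-01] 0.144
```

```bash
python3 go.py 557.5 -52 160 -.12
```

```text
t 9.63 [ 556.7 -337.3  160. ] h -0.15 w 1.0 F 0.0 j6 -0.57
[28.22 -4.19  0.07] [-0.003 -0.002 -0.03 ]
```

Request:
step_arm:
  commands: "1 3 -0.45 0 0 0 0;1 7 -1 0 0 0 -0.01;1 11 -1.6 0 0 0 -0.02;1 15 -2.2 0 0 0 -0.03;1 19 -2.8 0 0 0 -0.03;1 23 -3.4 0 0 0 -0.03;1 26 -3.9 0 0 0 -0.03;1 27.7 -4.1 0 0 0 -0.03;1 28.22 -4.19 0.07 0 0 -0.03;1 28.22 -4.19 0.07 0 0 -0.03;1 28.22 -4.19 0.07 0 0 -0.03;1 28.22 -4.19 0.07 0 0 -0.03;1 28.22 -4.19 0.07 0 0 -0.03"

```text
time_s: 10.72
eef_pos: [558.0, -53.8, 161.3]
ee_rot: [-0.0, 0.749, 0.663, -0.0]
force: [-0.4, 0.1, -0.7]
grip_width: 1.0
grip_force: 0.0
```

```bash
python3 go.py 557.5 -52 42 -.12
```

```text
t 10.72 [558.  -53.8 161.3] h -0.122 w 1.0 F 0.0 j6 -0.18
[ 0.18 -0.07 11.93] [-0.     0.    -0.002]
```

Request:
step_arm:
  commands: "1 0.1 0 3 0 0 0;1 0.1 0 6 0 0 0;1 0.1 0 8 0 0 0;1 0.1 0 9.5 0 0 0;1 0.1 0 10.8 0 0 0;1 0.1 0 11.6 0 0 0;1 0.1 0 11.9 0 0 0;1 0.1 0 11.9 0 0 0;0.25 0.1 0 11.9 0 0 0;0.25 0.1 0 11.9 0 0 0;0.25 0.1 0 11.9 0 0 0;0.25 0.1 0 11.9 0 0 0;0.25 0.1 0 11.9 0 0 0;0.25 0.1 0 11.9 0 0 0;0.25 0.1 0 11.9 0 0 0;0.25 0.1 0 11.9 0 0 0;0.25 0.1 0 11.9 0 0 0;0.25 0.1 0 11.9 0 0 0"
  newtons: 40

```text
time_s: 12.22
eef_pos: [558.1, -51.6, 43.3]
ee_rot: [0.0, 0.748, 0.664, -0.0]
force: [-2.4, -0.3, 5.5]
grip_width: 0.369
grip_force: 40.2
```

```bash
python3 go.py 557.5 -52 42 -.12;python3 -c "
from h import *
s=capture('side')[:,:,::-1]
cv2.imwrite('pics/s4.png',cv2.resize(s[150:250,220:360],None,fx=5,fy=5,interpolation=3))"
```

```text
t 12.22 [558.1 -51.6  43.3] h -0.12 w 0.369 F 40.2 j6 -0.18
[-0.05 -0.06  0.13] [-0.  0.  0.]
```

View pics/s4.png

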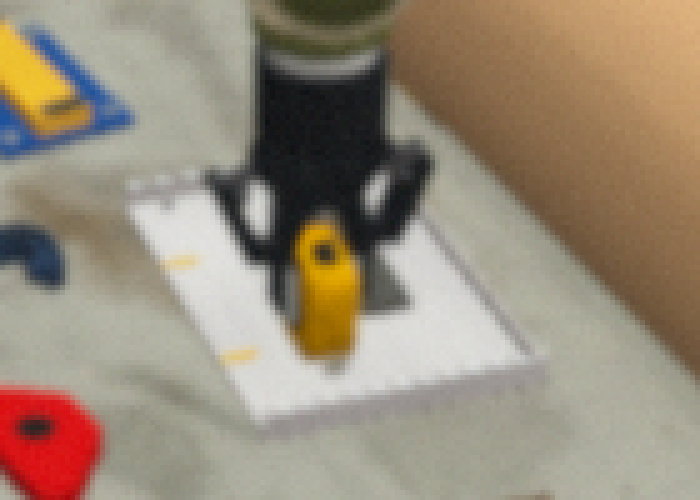

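The tape stands upright between the fingers (325,290). Lifting and carrying it to the mat.

Request:
step_arm:
  commands: "0.25 0 0 -0.5 0 0 0;0.25 0 0 -1.5 0 0 0;0.25 0 0 -3 0 0 0;0.25 0 0 -5 0 0 0;0.25 0 0 -7.5 0 0 0;0.25 0 0 -9.5 0 0 0;0.25 0 0 -11 0 0 0;0.25 0 0 -11.7 0 0 0;0.25 0 0 -12 0 0 0;0.25 0 0 -12 0 0 0;0.25 0 0 -12 0 0 0;0.25 0 0 -12 0 0 0"
  newtons: 50

```text
time_s: 13.27
eef_pos: [557.7, -51.4, 161.6]
ee_rot: [-0.001, 0.748, 0.663, -0.001]
force: [0.4, 1.0, -2.8]
grip_width: 0.366
grip_force: 49.4
```

```bash
python3 go.py 463.5 -325 163 -.15
```

```text
t 13.27 [557.7 -51.4 161.6] h -0.12 w 0.366 F 49.4 j6 -0.18
[-28.29  -6.08  -0.14] [-0.002 -0.     0.03 ]
```

Request:
step_arm:
  commands: "0.25 -1 -0.2 0 0 0 0;0.25 -3 -0.6 0 0 0 0;0.25 -6 -1.3 0 0 0 0;0.25 -9 -1.9 0 0 0 0.01;0.25 -12 -2.6 0 0 0 0.02;0.25 -15 -3.2 0 0 0 0.03;0.25 -18 -3.9 0 0 0 0.03;0.25 -21 -4.5 0 0 0 0.03;0.25 -24 -5.2 0 0 0 0.03;0.25 -26 -5.6 0 0 0 0.03;0.25 -27.5 -5.9 0 0 0 0.03;0.25 -28.2 -6.1 0 0 0 0.03;0.25 -28.3 -6.1 0 0 0 0.03;0.25 -28.3 -6.1 0 0 0 0.03;0.25 -28.3 -6.1 0 0 0 0.03;0.25 -28.3 -6.1 0 0 0 0.03"

```text
time_s: 14.6
eef_pos: [464.2, -324.2, 162.6]
ee_rot: [-0.0, 0.758, 0.653, 0.0]
force: [-0.4, -0.2, -2.4]
grip_width: 0.371
grip_force: 49.4
```

```bash
python3 go.py 463.5 -325 42.3 -.15
```

```text
t 14.6 [ 464.2 -324.2  162.6] h -0.149 w 0.371 F 49.4 j6 -0.67
[-0.09 -0.05 12.03] [-0.    -0.     0.001]
```

Request:
step_arm:
  commands: "0.25 0 0 3 0 0 0;0.25 0 0 6 0 0 0;0.25 0 0 8.5 0 0 0;0.25 0 0 10.5 0 0 0;0.25 0 0 11.3 0 0 0;0.25 0 0 11.7 0 0 0;0.25 0 0 11.9 0 0 0;0.25 0 0 12 0 0 0;0.25 0 0 12.05 0 0 0;0.25 0 0 12.05 0 0 0;0.25 0 0 12.05 0 0 0"

```text
time_s: 15.52
eef_pos: [464.0, -325.5, 42.8]
ee_rot: [0.001, 0.758, 0.652, 0.0]
force: [0.0, -0.1, -2.6]
grip_width: 0.363
grip_force: 49.4
```

Request:
step_arm:
  commands: "0.25 0 0 0.07 0 0 0;0.25 0 0 0.14 0 0 0;0.25 0 0 0.14 0 0 0;0.25 0 0 0.14 0 0 0"

```text
time_s: 15.85
eef_pos: [464.0, -325.5, 42.3]
ee_rot: [0.001, 0.758, 0.652, -0.0]
force: [-2.7, 2.3, 10.4]
grip_width: 0.37
grip_force: 51.4
```

Request:
step_arm:
  commands: "0.6 0 0 0 0 0 0;1 0 0 0 0 0 0;1 0 0 0 0 0 0;1 0 0 0 0 0 0;1 0 0 0 0 0 0;1 0 0 0 0 0 0;1 0 0 -2 0 0 0;1 0 0 -5 0 0 0;1 0 0 -9 0 0 0;1 0 0 -12 0 0 0;1 0 0 -12 0 0 0;1 0 0 -12 0 0 0"

```text
time_s: 16.85
eef_pos: [464.1, -325.6, 162.0]
ee_rot: [0.002, 0.758, 0.652, 0.0]
force: [-0.6, 0.6, -0.9]
grip_width: 0.994
grip_force: 0.0
```

```bash
python3 go.py 614 12 150 -.09
python3 - <<'E'
from m2 import *
im=capture("top"); s=capture("side")
bg2=np.median(im[165:170,240:280].reshape(-1,3),0)
l,p,z0,g="flat_bar",[613,14,-.08],5,3
a=alpha("top",im,l,p,z0,bg2,g); r=fit("top",l,z0,p,a); print(l,np.round(r.x,3),round(r.fun,3))
gr=im.astype(float).mean(2); b=bg2.mean(); print(np.round(gr[168:188:1,248:268:4]))
for n in("top","side"):
  for d in trace(n,l)[:1]:
    r=fit(n,l,z0,p,d["mask"].astype(float)); print(n,np.round(r.x,3),round(r.fun,3),d["score"])
A=cv2.resize(im[190:240,320:400,::-1],None,fx=5,fy=5,interpolation=3); B=cv2.resize(s[240:320,250:350,::-1],None,fx=4,fy=4,interpolation=3)
C=np.zeros((320,800,3),np.uint8); C[:250,:400]=A; C[:,400:]=B; cv2.imwrite("pics/mat.png",C)
E
```

```text
t 16.85 [ 464.1 -325.6  162. ] h -0.15 w 0.994 F 0.0 j6 -0.67
[35.62  9.77  1.16] [ 0.002  0.002 -0.06 ]
flat_bar [ 6.14092e+02  1.30030e+01 -1.01000e-01] 0.116
[[173. 173. 173. 173. 174.]
 [169. 170. 172. 174. 175.]
 [140. 151. 169. 170. 172.]
 [109. 118. 134. 148. 160.]
 [ 99.  99. 103. 116. 125.]
 [ 99.  97.  98. 100. 102.]
 [ 98.  97.  99.  98.  97.]
 [ 98.  98.  99.  98. 100.]
 [ 98.  97.  97.  97.  97.]
 [ 98.  97.  97.  98.  97.]
 [100.  97.  98.  98.  98.]
 [119. 104. 102.  98.  98.]
 [160. 155. 132. 110. 103.]
 [173. 172. 164. 157. 138.]
 [173. 174. 173. 173. 167.]
 [174. 172. 173. 175. 175.]
 [175. 173. 173. 174. 175.]
 [176. 174. 175. 175. 175.]
 [176. 176. 176. 176. 176.]
 [175. 175. 175. 176. 177.]]
top [ 6.15313e+02  1.22420e+01 -1.04000e-01] 0.093 0.74
side [-7.843330e+02  4.632222e+03  8.660000e-01] 1.0 0.24
```

View pics/mat.png

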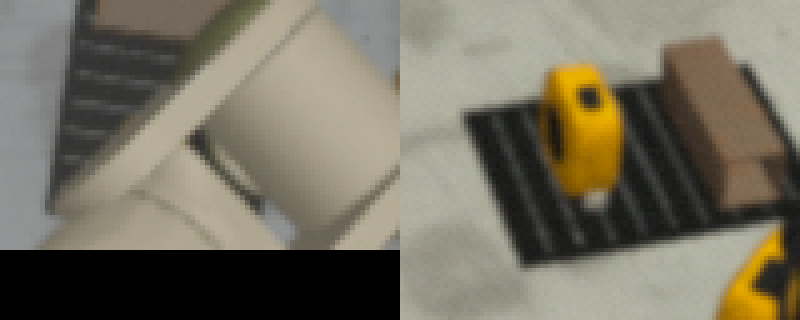

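Both stand upright on the mat: tape (585,130), tube (720,120). The bar's edges at the sampled columns agree with the top fit (614, 13, −0.10). Going for the bar with the fingers at 0.65, to clear the tray's back lip.

Request:
step_arm:
  commands: "0.65 3 0.8 0 0 0 0;0.65 7 1.9 0 0 0 0;0.65 11 3 0 0 0 -0.02;0.65 15 4.1 0 0 0 -0.03;0.65 19 5.2 0 0 0 -0.04;0.65 23 6.3 0.5 0 0 -0.05;0.65 27 7.4 0.8 0 0 -0.05;0.65 30.5 8.4 1 0 0 -0.05;0.65 33.5 9.2 1.16 0 0 -0.05;0.65 35.2 9.6 1.16 0 0 -0.05;0.65 35.7 9.77 1.16 0 0 -0.05;0.65 35.7 9.77 1.16 0 0 -0.05;0.65 35.7 9.77 1.16 0 0 -0.05;0.65 35.7 9.77 1.16 0 0 -0.05;0.65 35.7 9.77 1.16 0 0 -0.05;0.65 35.7 9.77 1.16 0 0 -0.05"

```text
time_s: 18.38
eef_pos: [613.5, 12.2, 149.2]
ee_rot: [0.0, 0.742, 0.67, 0.0]
force: [-0.1, 1.0, 1.0]
grip_width: 0.65
grip_force: 0.0
```

```bash
python3 go.py 614.3 12.8 21 -.1
```

```text
t 18.38 [613.5  12.2 149.2] h -0.101 w 0.65 F 0.0 j6 -0.07
[ 0.07  0.07 12.82] [ 0.     0.    -0.001]
```

Request:
step_arm:
  commands: "0.65 0 0.05 3 0 0 0;0.65 0 0.05 6 0 0 0;0.65 0 0.05 9 0 0 0;0.65 0 0.05 11 0 0 0;0.65 0 0.05 12 0 0 0;0.65 0 0.05 12.4 0 0 0;0.65 0 0.05 12.7 0 0 0;0.65 0 0.05 12.7 0 0 0;0.65 0 0.05 12.7 0 0 0;0.65 0 0.05 12.7 0 0 0"
  newtons: 40

```text
time_s: 19.22
eef_pos: [614.8, 13.0, 23.3]
ee_rot: [0.001, 0.742, 0.671, 0.001]
force: [0.2, -0.4, 0.8]
grip_width: 0.651
grip_force: 0.0
```

Request:
step_arm:
  commands: "0.65 0 0 0.2 0 0 0;0.65 0 0 0.2 0 0 0;0.25 0 0 0.2 0 0 0;0.25 0 0 0.2 0 0 0;0.25 0 0 0.2 0 0 0;0.25 0 0 0.2 0 0 0;0.25 0 0 0.2 0 0 0;0.25 0 0 0.2 0 0 0;0.25 0 0 0.2 0 0 0;0.25 0 0 0.2 0 0 0"
  newtons: 50

```text
time_s: 20.05
eef_pos: [614.9, 13.1, 21.7]
ee_rot: [0.001, 0.742, 0.671, 0.001]
force: [-1.4, -0.7, 10.4]
grip_width: 0.358
grip_force: 54.9
```

Request:
step_arm:
  commands: "0.25 0 0 -0.3 0 0 0;0.25 0 0 -1 0 0 0;0.25 0 0 -2 0 0 0;0.25 0 0 -3.5 0 0 0;0.25 0 0 -5.5 0 0 0;0.25 0 0 -7.5 0 0 0;0.25 0 0 -9 0 0 0;0.25 0 0 -10 0 0 0;0.25 0 0 -10 0 0 0;0.25 0 0 -10 0 0 0;0.25 0 0 -10 0 0 0"
  newtons: 70

```text
time_s: 20.97
eef_pos: [613.7, 13.2, 119.0]
ee_rot: [-0.001, 0.742, 0.671, -0.001]
force: [1.2, 0.7, -2.1]
grip_width: 0.349
grip_force: 69.4
```

```bash
python3 go.py 497.4 317.2 120 .1
python3 - <<'E'
from m2 import *
s=capture("side"); im=capture("top")
B=cv2.resize(s[130:230,190:350,::-1],None,fx=5,fy=5,interpolation=3); cv2.imwrite("pics/bar.png",B)
A=cv2.resize(im[185:240,130:210,::-1],None,fx=10,fy=10,interpolation=3)
def dr(l,p):
    b=BOX[l]; BOX["q"]=b; cv2.polylines(A,[np.round((poly("top",l,p,0)+.5-[130,185])*10).astype(np.int32)],True,(0,0,255),1)
for p in ([497.4,317.2,.104],): dr("jig",p)
BOX["bed"]=(-20,20,-75,75,22,22); dr("bed",[497.4,317.2,.104]); cv2.imwrite("pics/jig.png",A)
E
```

```text
t 20.97 [613.7  13.2 119. ] h -0.1 w 0.349 F 69.4 j6 -0.07
[ 29.09 -14.6   -0.07] [-0.002 -0.    -0.2  ]
```

View pics/bar.png

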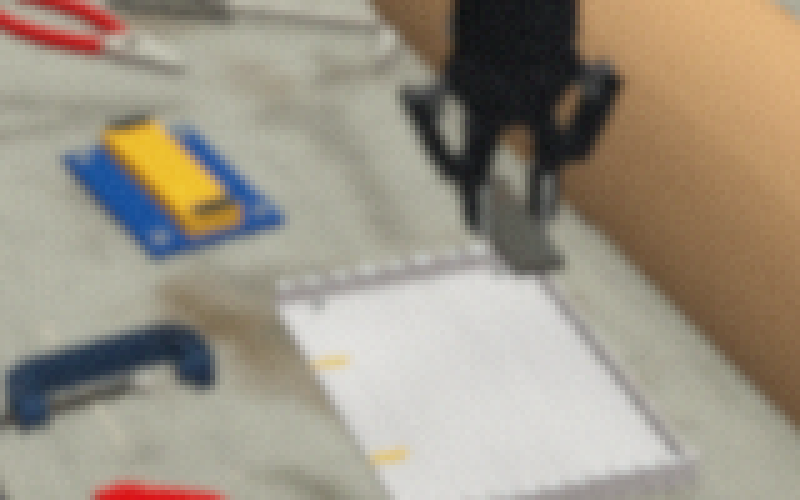

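View pics/jig.png

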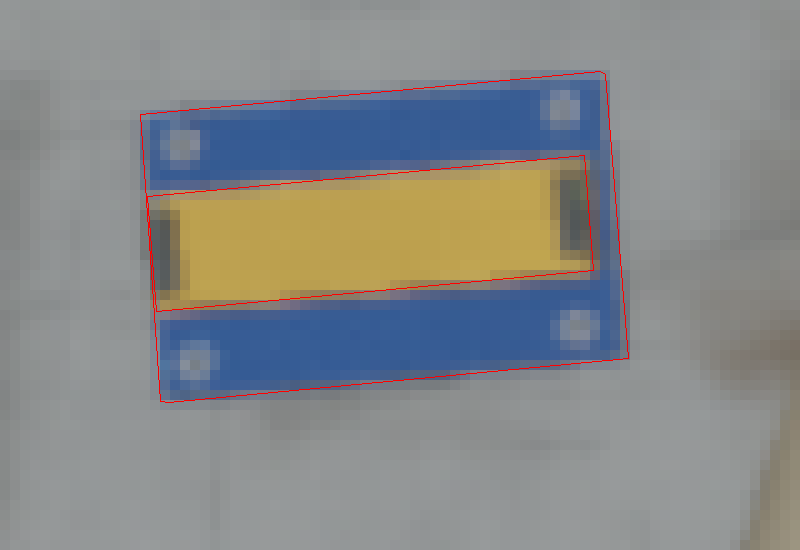

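The bar hangs level (520,230). The fitted jig outline lies on the plate and bed to within about 1 mm. Carrying it over.

Request:
step_arm:
  commands: "0.25 1 -0.5 0 0 0 0;0.25 3 -1.5 0 0 0 -0.02;0.25 6 -3 0 0 0 -0.05;0.25 9 -4.5 0 0 0 -0.08;0.25 12 -6 0 0 0 -0.11;0.25 15 -7.5 0 0 0 -0.14;0.25 18 -9 0 0 0 -0.17;0.25 21 -10.5 0 0 0 -0.2;0.25 24 -12 0 0 0 -0.2;0.25 26.5 -13.3 0 0 0 -0.2;0.25 28.2 -14.1 0 0 0 -0.2;0.25 28.9 -14.5 0 0 0 -0.2;0.25 29.1 -14.6 0 0 0 -0.2;0.25 29.1 -14.6 0 0 0 -0.2;0.25 29.1 -14.6 0 0 0 -0.2;0.25 29.1 -14.6 0 0 0 -0.2;0.25 29.1 -14.6 0 0 0 -0.2"

```text
time_s: 22.48
eef_pos: [498.4, 316.4, 120.1]
ee_rot: [0.0, 0.671, 0.741, -0.0]
force: [0.4, 0.8, -2.6]
grip_width: 0.349
grip_force: 69.4
```

```bash
python3 go.py 497.4 317.2 38.7 .1
```

```text
t 22.48 [498.4 316.4 120.1] h 0.099 w 0.349 F 69.4 j6 0.27
[ 0.1  -0.09  8.14] [-0.     0.    -0.001]
```

Request:
step_arm:
  commands: "0.25 0 0 2.5 0 0 0;0.25 0 0 4.5 0 0 0;0.25 0 0 6 0 0 0;0.25 0 0 7 0 0 0;0.25 0 0 7.5 0 0 0;0.25 0 0 7.8 0 0 0;0.25 0 0 7.95 0 0 0;0.25 0 0 7.95 0 0 0;0.25 0 0 7.95 0 0 0;0.25 0 0 7.95 0 0 0"

```text
time_s: 23.32
eef_pos: [498.3, 317.4, 41.3]
ee_rot: [0.0, 0.671, 0.742, 0.001]
force: [0.4, -0.4, -1.4]
grip_width: 0.348
grip_force: 69.5
```

```bash
python3 go.py 497.4 317.2 38.7 .1
```

```text
t 23.32 [498.3 317.4  41.3] h 0.1 w 0.348 F 69.5 j6 0.27
[-0.01 -0.09  0.26] [ 0.001 -0.     0.   ]
```

Request:
step_arm:
  commands: "0.25 0 -0.07 0.1 0 0 0;0.25 0 -0.07 0.18 0 0 0;0.25 0 -0.07 0.24 0 0 0;0.25 0 -0.07 0.24 0 0 0;0.25 0 -0.07 0.24 0 0 0;0.25 0 -0.07 0.24 0 0 0"

```text
time_s: 23.82
eef_pos: [497.3, 317.3, 38.8]
ee_rot: [0.0, 0.671, 0.742, 0.0]
force: [-3.0, -1.1, 5.5]
grip_width: 0.345
grip_force: 72.6
```

Contact on the bed. Opening only to 0.65, then retreating.

Request:
step_arm:
  commands: "0.5 0 0 0 0 0 0;0.65 0 0 0 0 0 0;0.65 0 0 0 0 0 0;0.65 0 0 0 0 0 0;0.65 0 0 0 0 0 0;0.65 0 0 -1 0 0 0;0.65 0 0 -4 0 0 0;0.8 0 0 -8 0 0 0;1 0 0 -11 0 0 0;1 0 0 -11.5 0 0 0;1 -3 0.5 -11.5 0 0 0;1 -7 1 -11.5 0 0 0;1 -11 1.5 -11.5 0 0 0;1 -15 2 -11.5 0 0 0;1 -19 2 -11.5 0 0 0;1 -22 2 -11.5 0 0 0;1 -22 2 -11.5 0 0 0;1 -22 2 -11.5 0 0 0"

```text
time_s: 25.32
eef_pos: [539.3, 99.1, 153.5]
ee_rot: [0.0, 0.672, 0.741, 0.0]
force: [-0.2, 0.5, -0.3]
grip_width: 0.996
grip_force: 0.0
```

```bash
python3 - <<'E'
from m2 import *
s=capture("side"); im=capture("top")
ds=[d for d in trace("top","flat_bar") if d["rect"][0]<200]
for d in ds[:1]:
    r=fit("top","flat_bar",22,[497,317,.1],d["mask"].astype(float)); print(np.round(r.x,3),round(r.fun,3),d["score"])
C=np.zeros((440,800,3),np.uint8)
C[:330,:400]=cv2.resize(im[185:240,135:202,::-1],(400,330),interpolation=3); C[:400,400:]=cv2.resize(s[145:195,195:245,::-1],(400,400),interpolation=3)
cv2.imwrite("pics/placed.png",C)
E
python3 go.py 464 -325.5 160 -.15 557.7 -338.1 165 -.15
```

```text
t 25.47 [539.  101.3 153.3] h 0.101 w 1.002 F 0.0 j6 -0.13
[-41.7  -11.77  -0.68] [ 0.    -0.     0.251]
[-43.9   -2.58  -1.17] [ 0.    -0.     0.251]
```

View pics/placed.png

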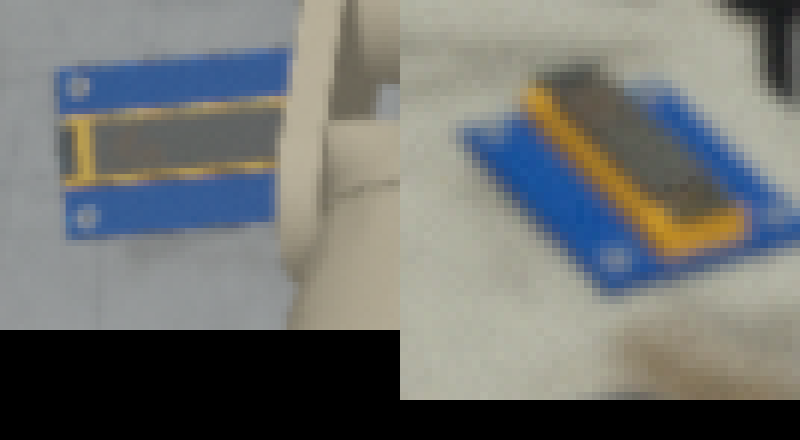

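The bar lies on the bed with even brass margins at both sides and about 10 mm at the left stop (85,150). Fetching the tube.

Request:
step_arm:
  commands: "1 -4 -0.2 -0.5 0 0 0;1 -8 -0.5 -1 0 0 0.05;1 -12 -0.7 -1.17 0 0 0.1;1 -16 -0.9 -1.17 0 0 0.15;1 -20 -1.2 -1.17 0 0 0.2;1 -24 -1.4 -1.17 0 0 0.25;1 -28 -1.6 -1.17 0 0 0.25;1 -32 -1.9 -1.17 0 0 0.25;1 -36 -2.1 -1.17 0 0 0.25;1 -39 -2.3 -1.17 0 0 0.25;1 -41.5 -2.45 -1.17 0 0 0.25;1 -43.3 -2.55 -1.17 0 0 0.25;1 -44 -2.58 -1.17 0 0 0.25;1 -44 -2.58 -1.17 0 0 0.25;1 -44 -2.58 -1.17 0 0 0.25;1 -44 -2.58 -1.17 0 0 0.25;1 -44 -2.58 -1.17 0 0 0.25"

```text
time_s: 26.88
eef_pos: [557.8, -338.6, 165.1]
ee_rot: [-0.0, 0.758, 0.653, 0.0]
force: [1.0, -0.2, 1.0]
grip_width: 0.997
grip_force: 0.0
```

```bash
python3 go.py 557.7 -338.1 34 -.15
```

```text
t 26.88 [ 557.8 -338.6  165.1] h -0.148 w 0.997 F 0.0 j6 -0.58
[ 0.05 -0.02 13.11] [-0.    -0.     0.002]
```

Request:
step_arm:
  commands: "1 0 0 3 0 0 0;1 0 0 6 0 0 0;1 0 0 9 0 0 0;1 0 0 11 0 0 0;1 0 0 12.3 0 0 0;1 0 0 12.9 0 0 0;1 0 0 13.1 0 0 0;1 0 0 13.1 0 0 0;1 0 0 13.1 0 0 0;0.3 0 0 13.1 0 0 0;0.3 0 0 13.1 0 0 0;0.3 0 0 13.1 0 0 0;0.3 0 0 13.1 0 0 0;0.3 0 0 13.1 0 0 0;0.3 0 0 13.1 0 0 0;0.3 0 0 13.1 0 0 0;0.3 0 0 13.1 0 0 0;0.3 0 0 13.1 0 0 0;0.3 0 0 13.1 0 0 0"
  newtons: 50

```text
time_s: 28.47
eef_pos: [557.5, -340.3, 34.4]
ee_rot: [0.0, 0.758, 0.652, 0.0]
force: [-1.2, -0.1, 5.4]
grip_width: 0.462
grip_force: 52.5
```

Request:
step_arm:
  commands: "0.3 0 0 -0.5 0 0 0;0.3 0 0 -1.5 0 0 0;0.3 0 0 -3 0 0 0;0.3 0 0 -5 0 0 0;0.3 0 0 -7.5 0 0 0;0.3 0 0 -10 0 0 0;0.3 0 0 -12 0 0 0;0.3 0 0 -13 0 0 0;0.3 0 0 -13 0 0 0;0.3 0 0 -13 0 0 0;0.3 0 0 -13 0 0 0"
  newtons: 60

```text
time_s: 29.38
eef_pos: [556.9, -339.7, 162.1]
ee_rot: [-0.001, 0.758, 0.652, -0.0]
force: [0.6, -0.2, -3.2]
grip_width: 0.457
grip_force: 60.8
```

```bash
python3 go.py 565.7 59.5 165 -.07
```

```text
t 29.38 [ 556.9 -339.7  162.1] h -0.15 w 0.457 F 60.8 j6 -0.58
[39.6  -5.09 -0.21] [-0.002 -0.002 -0.08 ]
```

Request:
step_arm:
  commands: "0.3 1 -0.1 0 0 0 0;0.3 3 -0.4 0 0 0 -0.01;0.3 6 -0.8 0 0 0 -0.02;0.3 9 -1.2 0 0 0 -0.03;0.3 12 -1.6 0 0 0 -0.04;0.3 15 -2 0 0 0 -0.05;0.3 18 -2.4 0 0 0 -0.06;0.3 21 -2.8 0 0 0 -0.07;0.3 24 -3.2 0 0 0 -0.08;0.3 27 -3.6 0 0 0 -0.08;0.3 30 -4 0 0 0 -0.08;0.3 33 -4.4 0 0 0 -0.08;0.3 36 -4.8 0 0 0 -0.08;0.3 38 -5 0 0 0 -0.08;0.3 39.2 -5.06 0 0 0 -0.08;0.3 39.4 -5.06 0 0 0 -0.08;0.3 39.4 -5.06 0 0 0 -0.08;0.3 39.4 -5.06 0 0 0 -0.08;0.3 39.4 -5.06 0 0 0 -0.08"

```text
time_s: 30.97
eef_pos: [566.3, 55.9, 163.7]
ee_rot: [-0.0, 0.732, 0.681, -0.0]
force: [0.9, 0.7, -1.3]
grip_width: 0.458
grip_force: 60.8
```

```bash
python3 go.py 565.9 57.4 35.2 -.07
```

```text
t 30.97 [566.3  55.9 163.7] h -0.071 w 0.458 F 60.8 j6 -0.04
[ 0.15 -0.04 12.85] [-0.     0.    -0.001]
```

Request:
step_arm:
  commands: "0.3 0.05 0 3 0 0 0;0.3 0.05 0 6 0 0 0;0.3 0.05 0 9 0 0 0;0.3 0.05 0 11 0 0 0;0.3 0.05 0 12 0 0 0;0.3 0.05 0 12.5 0 0 0;0.3 0.05 0 12.8 0 0 0;0.3 0.05 0 12.85 0 0 0;0.3 0.05 0 12.85 0 0 0;0.3 0.05 0 12.85 0 0 0"

```text
time_s: 31.8
eef_pos: [566.9, 57.4, 36.5]
ee_rot: [0.001, 0.731, 0.682, 0.001]
force: [0.6, -0.1, -1.8]
grip_width: 0.458
grip_force: 60.9
```

```bash
python3 go.py 565.9 57.4 35.0 -.07
```

```text
t 31.8 [566.9  57.4  36.5] h -0.07 w 0.458 F 60.9 j6 -0.03
[-0.01 -0.1   0.15] [ 0.002  0.    -0.   ]
```

Request:
step_arm:
  commands: "0.3 0 -0.07 0.06 0 0 0;0.3 0 -0.07 0.13 0 0 0;0.3 0 -0.07 0.19 0 0 0;0.3 0 -0.07 0.19 0 0 0;0.3 0 -0.07 0.19 0 0 0"

```text
time_s: 32.22
eef_pos: [566.0, 57.6, 35.4]
ee_rot: [0.001, 0.731, 0.682, 0.0]
force: [-5.4, -0.4, 13.8]
grip_width: 0.456
grip_force: 62.9
```

Down. Releasing, retreating, then going for the tape.

Request:
step_arm:
  commands: "0.6 0 0 0 0 0 0;1 0 0 0 0 0 0;1 0 0 0 0 0 0;1 0 0 0 0 0 0;1 0 0 0 0 0 0;1 0 0 0 0 0 0;1 0 0 -2 0 0 0;1 0 0 -5 0 0 0;1 0 0 -9 0 0 0;1 0 0 -12 0 0 0;1 0 0 -12.8 0 0 0;1 0 0 -12.8 0 0 0;1 0 0 -12.8 0 0 0"

```text
time_s: 33.3
eef_pos: [565.2, 57.6, 160.7]
ee_rot: [-0.0, 0.731, 0.682, -0.0]
force: [-0.8, 0.1, -0.9]
grip_width: 1.002
grip_force: 0.0
```

```bash
python3 go.py 464 -325.5 163 -.15
```

```text
t 33.3 [565.2  57.6 160.7] h -0.07 w 1.002 F 0.0 j6 -0.03
[-38.93  -7.42  -0.23] [-0.001 -0.     0.08 ]
```

Request:
step_arm:
  commands: "1 -4 -0.8 0 0 0 0;1 -8 -1.5 0 0 0 0.02;1 -12 -2.3 0 0 0 0.04;1 -16 -3 0 0 0 0.06;1 -20 -3.8 0 0 0 0.08;1 -24 -4.6 0 0 0 0.08;1 -28 -5.3 -0.2 0 0 0.08;1 -32 -6.1 -0.2 0 0 0.08;1 -35 -6.7 -0.2 0 0 0.08;1 -37.5 -7.15 -0.2 0 0 0.08;1 -38.9 -7.4 -0.2 0 0 0.08;1 -38.9 -7.4 -0.2 0 0 0.08;1 -38.9 -7.4 -0.2 0 0 0.08;1 -38.9 -7.4 -0.2 0 0 0.08;1 -38.9 -7.4 -0.2 0 0 0.08;1 -38.9 -7.4 -0.2 0 0 0.08"

```text
time_s: 34.63
eef_pos: [465.0, -324.1, 163.5]
ee_rot: [-0.0, 0.758, 0.653, 0.0]
force: [-0.5, 0.6, -0.3]
grip_width: 0.999
grip_force: 0.0
```

```bash
python3 go.py 464 -325.5 42.3 -.15
```

```text
t 34.63 [ 465.  -324.1  163.5] h -0.148 w 0.999 F 0.0 j6 -0.67
[-0.15 -0.08 12.12] [-0.    -0.     0.002]
```

Request:
step_arm:
  commands: "1 -0.05 -0.05 3 0 0 0;1 -0.05 -0.05 6 0 0 0;1 -0.05 -0.05 8.5 0 0 0;1 -0.05 -0.05 10.5 0 0 0;1 -0.05 -0.05 11.6 0 0 0;1 -0.05 -0.05 12.1 0 0 0;1 -0.05 -0.05 12.1 0 0 0;1 -0.05 -0.05 12.1 0 0 0;0.25 -0.05 -0.05 12.1 0 0 0;0.25 -0.05 -0.05 12.1 0 0 0;0.25 -0.05 -0.05 12.1 0 0 0;0.25 -0.05 -0.05 12.1 0 0 0;0.25 -0.05 -0.05 12.1 0 0 0;0.25 -0.05 -0.05 12.1 0 0 0;0.25 -0.05 -0.05 12.1 0 0 0;0.25 -0.05 -0.05 12.1 0 0 0;0.25 -0.05 -0.05 12.1 0 0 0;0.25 -0.05 -0.05 12.1 0 0 0"
  newtons: 40

```text
time_s: 36.13
eef_pos: [464.1, -325.9, 43.0]
ee_rot: [0.0, 0.758, 0.652, -0.0]
force: [-1.0, 1.2, 6.4]
grip_width: 0.371
grip_force: 41.0
```

Request:
step_arm:
  commands: "0.25 0 0 -0.5 0 0 0;0.25 0 0 -1.5 0 0 0;0.25 0 0 -3 0 0 0;0.25 0 0 -5 0 0 0;0.25 0 0 -7.5 0 0 0;0.25 0 0 -9.5 0 0 0;0.25 0 0 -11 0 0 0;0.25 0 0 -12 0 0 0;0.25 0 0 -12 0 0 0;0.25 0 0 -12 0 0 0;0.25 0 0 -12 0 0 0"
  newtons: 50

```text
time_s: 37.05
eef_pos: [463.6, -325.3, 161.4]
ee_rot: [-0.001, 0.758, 0.652, -0.0]
force: [-0.8, 0.4, -2.5]
grip_width: 0.369
grip_force: 49.7
```

```bash
python3 go.py 558 -51.7 163 -.12
```

```text
t 37.05 [ 463.6 -325.3  161.4] h -0.15 w 0.369 F 49.7 j6 -0.67
[28.46  5.24 -0.13] [-0.002 -0.001 -0.03 ]
```

Request:
step_arm:
  commands: "0.25 1 0.2 0 0 0 0;0.25 3 0.55 0 0 0 0;0.25 6 1.1 0 0 0 0;0.25 9 1.65 0 0 0 -0.01;0.25 12 2.2 0 0 0 -0.02;0.25 15 2.75 0 0 0 -0.03;0.25 18 3.3 0 0 0 -0.03;0.25 21 3.85 0 0 0 -0.03;0.25 24 4.4 0 0 0 -0.03;0.25 26.5 4.85 0 0 0 -0.03;0.25 28 5.15 0 0 0 -0.03;0.25 28.4 5.24 0 0 0 -0.03;0.25 28.4 5.24 0 0 0 -0.03;0.25 28.4 5.24 0 0 0 -0.03;0.25 28.4 5.24 0 0 0 -0.03;0.25 28.4 5.24 0 0 0 -0.03"

```text
time_s: 38.38
eef_pos: [558.0, -53.6, 162.4]
ee_rot: [-0.0, 0.749, 0.663, -0.0]
force: [-0.1, 0.1, -1.4]
grip_width: 0.371
grip_force: 49.7
```

```bash
python3 go.py 558 -52 44 -.12
```

```text
t 38.38 [558.  -53.6 162.4] h -0.121 w 0.371 F 49.7 j6 -0.18
[ 1.600e-01 -1.000e-02  1.184e+01] [-0.     0.    -0.001]
```

Request:
step_arm:
  commands: "0.25 0.05 0 3 0 0 0;0.25 0.05 0 6 0 0 0;0.25 0.05 0 8.5 0 0 0;0.25 0.05 0 10.3 0 0 0;0.25 0.05 0 11.1 0 0 0;0.25 0.05 0 11.5 0 0 0;0.25 0.05 0 11.75 0 0 0;0.25 0.05 0 11.75 0 0 0;0.25 0.05 0 11.75 0 0 0;0.25 0.05 0 11.75 0 0 0"

```text
time_s: 39.22
eef_pos: [558.8, -52.4, 46.0]
ee_rot: [0.001, 0.748, 0.663, 0.0]
force: [0.2, 0.1, -2.4]
grip_width: 0.374
grip_force: 49.8
```

```bash
python3 go.py 558 -52 43.7 -.12
```

```text
t 39.22 [558.8 -52.4  46. ] h -0.12 w 0.374 F 49.8 j6 -0.18
[ 0.03 -0.08  0.23] [ 0.002  0.    -0.   ]
```

Request:
step_arm:
  commands: "0.25 0.03 -0.06 0.08 0 0 0;0.25 0.03 -0.06 0.14 0 0 0;0.25 0.03 -0.06 0.2 0 0 0;0.25 0.03 -0.06 0.25 0 0 0;0.25 0.03 -0.06 0.25 0 0 0;0.25 0.03 -0.06 0.25 0 0 0"

```text
time_s: 39.72
eef_pos: [557.9, -51.8, 43.9]
ee_rot: [0.0, 0.748, 0.664, 0.0]
force: [-4.6, 0.6, 11.0]
grip_width: 0.363
grip_force: 51.5
```

Request:
step_arm:
  commands: "0.6 0 0 0 0 0 0;1 0 0 0 0 0 0;1 0 0 0 0 0 0;1 0 0 0 0 0 0;1 0 0 0 0 0 0;1 0 0 0 0 0 0;1 0 0 -2 0 0 0;1 0 0 -5 0 0 0;1 0 0 -9 0 0 0;1 0 0 -13 0 0 0;1 0 0 -16 0 0 0;1 -4 0 -16 0 0 0;1 -8 0 -16 0 0 0;1 -12 0 -16 0 0 0;1 -16 0 -16 0 0 0;1 -20 0 -16 0 0 0;1 -24 0 -16 0 0 0;1 -28 0 -16 0 0 0;1 -28 0 -16 0 0 0;1 -28 0 -16 0 0 0"

```text
time_s: 41.38
eef_pos: [523.5, -331.6, 201.8]
ee_rot: [-0.0, 0.749, 0.662, 0.0]
force: [0.2, -0.1, 0.1]
grip_width: 0.998
grip_force: 0.0
```

```bash
python3 - <<'E'
from m2 import *
im=capture("top"); s=capture("side")
bg2=np.median(im[165:170,240:280].reshape(-1,3),0)
for l,p,z0,g in (("tube",[567,59.6,-.07],5,2),("tape_measure",[560,-56,-.1],5,2)):
    a=alpha("top",im,l,p,z0,bg2,g); r=fit("top",l,z0,p,a); print(l,np.round(r.x,3),round(r.fun,3))
jy=ray("top",[168,209],30)
d=[d for d in trace("top","flat_bar") if d["rect"][0]<200][:1]
for d in d:
    r=fit("top","flat_bar",22,[497,317,.1],d["mask"].astype(float)); print("bar",np.round(r.x,3),round(r.fun,3),d["score"])
for l in("magnet","clamp"): print(l,ray("top",search_frame("top",l)[0]["rect"][:2],10))
C=np.zeros((500,800,3),np.uint8)
C[:300,:]=cv2.resize(im[160:235,130:330,::-1],(800,300),interpolation=3); C[300:,:400]=cv2.resize(s[145:245,190:390,::-1],(400,200),interpolation=3)
cv2.imwrite("pics/end.png",C)
E
```

```text
tube [ 5.65701e+02  5.94890e+01 -8.10000e-02] 0.086
tape_measure [ 5.58299e+02 -5.30700e+01 -1.07000e-01] 0.141
bar [4.97425e+02 3.17142e+02 9.80000e-02] 0.104 0.55
magnet [365.76674134 -89.83441245  10.        ]
clamp [415.1967788  104.85967516  10.        ]
```

View pics/end.png

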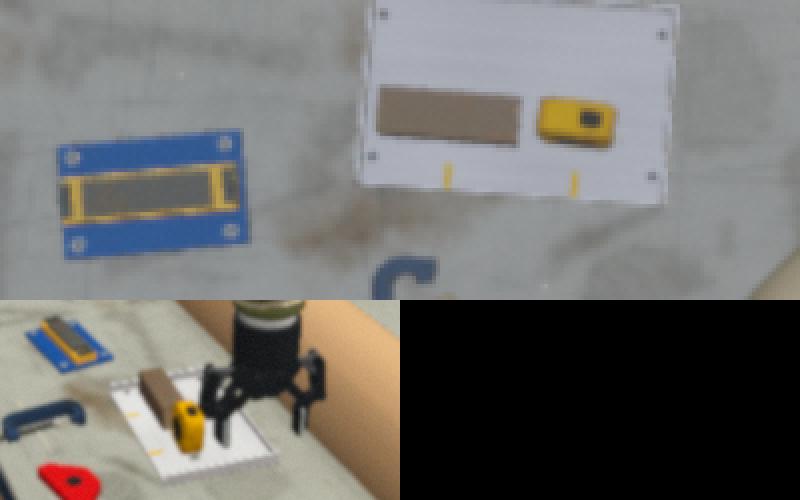

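The bar is centred on the bed (152,192). The tube (448,115) and tape (577,120) fit within 1 mm of where they started. The shifted clamp reading comes from the arm partly covering it; nothing went near the clamp. Handing in.

```bash
python3 -c "
from rig import *
print(finish_job())"
```

```text
the job is handed in; nothing more can be done
None
```

I handed the job in at about 42 s of the 136 s limit: the bar is centred on the jig bed, and the tube and tape measure are back upright in the tray, about 1 mm from their starting spots by the last picture; no verdict came back.

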